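# Fill the sugar caddy and lift it by its telescopic handle

## Robot

A 6-joint arm with a two-finger parallel gripper is mounted at the origin on a cart in front of the work surface, level with it; the furniture and walls round the work are solid. World frame = base frame: x ahead of the robot, y to its left, z up, the work surface at z = 0. Lengths are in mm, angles in rad, forces in N, time in s.
With the tool pointing down it reaches from about 275 to 775 mm from the base axis. Payload 14.6 kg.
Tool frame: the origin (TCP) lies between the finger pads; the fingertips stand 14 mm ahead of it and the grasp point (between the pads) lies 5 mm behind it (bot.tip_extent is the distance from the TCP to the fingertips, in mm); z points along the fingers, y is the line along which they close (so a half turn about z gives the same grasp; the last joint's range is limited). The gripper opens to 85 mm and grips with 20 to 120 N. Pads are 22 mm wide; open, the fingers measure 114 mm over their backs; the gripper's body (76 mm by 85 mm) begins 54 mm behind the grasp point. The pads swing forward as they close: fully open they stand 13 mm farther back than shut.
Start: joints at [-1.437, 0.263, -0.048, 1.259, 0, 1.415], TCP at [149.515, -503.263, 245.278] pointing down, gripper open.
Joint ranges: [-2.65, 2.65], [-0.89, 1.7], [-1.18, 1.37], [-2.13, 2.11], [-1.35, 1.29], [-3.14, 3.14]. Speed limits (rad/s): [1.89, 1.89, 2.57, 2.79, 3.14, 3.14].

## Interface

Orientations are given as [roll, pitch, yaw] about the fixed x, y, z axes, in that order (R = Rz(yaw) Ry(pitch) Rx(roll)).
In Python, from plant import bot gives the robot as it stands. The module is installed in compiled form; this text tells all that it offers.
- The arm moves only by the tool move_arm, never from a script. Its argument "motion" is a list of rows, each an object of numbers: "dx", "dy", "dz": the shift along the tool's x, y, z in cm; "spin": the turn about the tool's z in degrees; "jaw": the closure, from 0 (fully open) to 1 (shut). A call has 1 to 12 rows; each row shifts and turns the commanded pose from where the row before left it, along the tool's axes as they then stand; what a row does not reach is not made up. A row lasts 1/12 s, in which the tool goes at most 41.7 mm and 7.16 degrees, less where a joint would pass 70% of its speed; a pose out of reach is approached as far as the arm can. A call is refused whole if a number of a shift passes 4.17 or a number of a turn 7.16, either way. A call with a gripper value outside its range is refused whole. The fingers move at their own pace and stop on an object; "grip_force" is the grip in N (left out, the last holds). Time passes only in rows, so rows that do not move let the fingers close. It gives the time, the measured TCP pose, the force, the opening and the grip force at its end, in the units of the state.
- bot.get_state(): the state, without advancing time (a new reading comes with each control period).
- bot.snapshot(name): name is "side" or "top"; returns a dict with "frame" (400x640x3 uint8, red, green, blue), "mtx" (3x3 intrinsics, pixels), "k1" (the pictures are not rectified: a ray, as slopes to the right and down, at radius r is drawn at 1 + k1 r^2 times it, then the intrinsics apply), "R" (3x3) and "t" (3): a world point X has camera coordinates R X + t. Camera axes: x right, y down, z forward; pixel columns grow to the right and rows downward; lengths in mm; the calibration is good to about 2 mm. A picture is of the moment at which its call begins. There is no depth.
- bot.sign_off(): hands the job in; it is judged then, once.
Trained networks look in the newest picture that a camera, given by its name, has taken for a name from the list of things; names that differ only in an ending like _2 or _b are one class to them, and where a whole thing is asked for, a point or a joint stands for the part that bears it (a point fixed in the world has none). Each returns a list of dicts, best first, with "score" (0 to 1); they miss things now and then, are a little off and sometimes report something else, mostly with a low value. They report only what shows in the picture. A call takes as long as a camera call.
- bot.find_in(camera, thing): "centre" ([column, row] in pixels, amid what is visible of it).
- bot.masks_of(camera, thing): "mask" (400x640 bool, what is visible of it) and "centre" ([column, row] in pixels, amid what is visible of it).
- bot.place_of(camera, thing): "centre" ([column, row] in pixels: a listed point, or the origin of a listed thing).
The state is a dict: "clock": time; "joints": joint angles; "qd": joint speeds; "joint_efforts": joint torques, N m; "tcp_pos": TCP position; "ee_rot": TCP orientation; "force": force on the tool from outside, world axes, zero at the start; "torque": the same for the moment, N m; "opening": finger opening in mm; "grasp_force": force on a finger pad.
Only numpy, scipy, OpenCV 4.12 (cv2) and the standard library are available. Lean on these libraries where they do the work, as an engineer would, in place of code of your own. Each camera call takes 0.05 s, during which the arm holds its last target. There are 200 camera calls.

## Task

Tip all three sugar lumps out of the small white cup into the wooden table caddy, and stand the empty cup upright on the counter again. Then squeeze in the button on the caddy's telescopic handle, pull the handle up past its first stop to its second, so that both sections are fully drawn out, lift the caddy by it, level and a few centimetres clear of the counter, with the sugar inside, and finish while still holding it up like that. Leave the jar, the mug and the other cup where they are.

Things in the scene. Friction and masses are not known exactly. Their poses are not given: they have to be found in the camera images.
- cup: small white espresso cup holding the three lumps, 0.10 kg, 54 mm high. Origin on its underside, z up. The bowl's axis is at x = 0, y = +12 mm; it tapers from 58 mm across at the rim to 40 mm at the foot. The handle, 13 mm thick, sticks out to y = -41 mm; the bowl is clear for a grasp across its x
- cup_mouth (a point): centre of the cup's mouth, 53 mm above its underside on the bowl's axis; axes as the cup. Inside is a cone, 20 mm wide at the floor (7 mm up), 46 mm at the mouth, with a steep wall (70 degrees): tip the cup well past level, about 115 degrees from upright, over its side away from the handle (its +y); the handle side is steeper and holds lumps back
- lump_1: rough white sugar lump, 14x14x12 mm with rounded edges, 12 g, sliding easily (friction 0.35); one of three piled inside the white cup; origin at the centre of its underside
- lump_2: rough white sugar lump, 14x14x12 mm with rounded edges, 12 g, sliding easily (friction 0.35); one of three piled inside the white cup; origin at the centre of its underside
- lump_3: rough white sugar lump, 14x14x12 mm with rounded edges, 12 g, sliding easily (friction 0.35); one of three piled inside the white cup; origin at the centre of its underside
- caddy: open wooden tray standing loose, to the right of the cups, 104 mm (x) by 190 mm (y), walls 4 mm thick, 55 mm high, floor 4 mm, 0.75 kg in all; origin under its centre. A block 30 mm wide (y), 78 mm high, stands along x across the middle and parts it into two compartments centred at y = +54 and -54 mm, each 96 x 76 mm inside; lumps may go into either or both. The handle stands on the block
- grip_bar (a point): centre of the black bar of the telescopic handle, along the caddy's x: 104 mm long, 28 mm wide (y), 26 mm high; 101 mm above the caddy's underside when down, 191 mm when fully out. It slides straight up, but is locked down until the button is in; pulled while locked it lifts the caddy. Axes as the caddy's
- button_face (a point): centre of the outer face of the steel button in the bar's -y side, midway along the bar: 32 mm (x) by 17 mm (z), standing 7 mm out of the bar. Fingers closing on the middle of the bar along the caddy's y (35 mm wide there) squeeze it in
- grip_button (a joint): travel of the button into the bar (+y): 0 out, 0.005 m fully in, where it needs about 6 N and unlocks from 0.004; its spring pushes it out again
- upper_section (a joint): travel of the bar and thin rods out of the thick tubes: 0 down, 0.045 m fully out (the first stop); it slides first, at about 1 N
- lower_section (a joint): travel of the thick tubes out of the block: 0 down, 0.045 m fully out (with the upper section out: the second stop); about 2.5 N more friction
- honey_jar: glass jar with grey lid, 66x72x102 mm, at one end of the work area; bystander. Origin at the centre of its underside
- till_mug: large white mug with a handle, 84x123x100 mm, at the other end; bystander. Origin under the centre of its outline
- empty_cup: empty purple espresso cup, 65x94x52 mm, between the white cup and the caddy; bystander. Origin under the centre of its outline
- case_edge (a point): the front right top corner of the glass display case, which stands on the counter behind the work, 478 mm high, and runs from here to the left (+y) and back (+x); fixed in the room. Keep the arm in front of it (smaller x)

How it is judged (in metres and radians):
On the way, in this order (a step that is already met when the one before it is completed fails the run):
1. all three sugar lumps are inside the caddy (x of lump_1 in the frame of caddy between -0.052 and 0.052 m and y of lump_1 in the frame of caddy between -0.095 and 0.095 m and z of lump_1 in the frame of caddy between -0.005 and 0.055 m and x of lump_2 in the frame of caddy between -0.052 and 0.052 m and y of lump_2 in the frame of caddy between -0.095 and 0.095 m and z of lump_2 in the frame of caddy between -0.005 and 0.055 m and x of lump_3 in the frame of caddy between -0.052 and 0.052 m and y of lump_3 in the frame of caddy between -0.095 and 0.095 m and z of lump_3 in the frame of caddy between -0.005 and 0.055 m), for 0.2 s.
2. the emptied cup stands upright on the counter, let go (angle between cup's own z axis and vertical below 0.12 rad and height (world z) of cup between -0.006 and 0.006 m and contact force between the fingers and cup below 0.2 N and linear speed of cup below 0.03 m/s), for 0.2 s.
3. the button is squeezed in by the fingers while the handle is still down and the caddy stands on the counter (value of joint grip_button above 0.0038 m and value of joint upper_section below 0.02 m and value of joint lower_section below 0.01 m and height (world z) of caddy below 0.006 m and contact force between the fingers and caddy above 2 N), for 0.1 s.
At the end, for the whole second after the job is handed in: Both handle sections within 4 mm of fully out, the fingers holding the handle, the caddy at rest at least 15 mm off the counter and within about 11 degrees of level, all three lumps inside it; the cup upright on the counter, not touched by the fingers (all of step 1 and all of step 2 and value of joint each of upper_section, lower_section above 0.041 m and height (world z) of caddy above 0.015 m and angle between caddy's own z axis and vertical below 0.2 rad and contact force between the fingers and caddy above 2 N and linear speed of caddy below 0.03 m/s); the arm keeps its last pose, push and grip.
It fails at once if the honey jar is pushed more than 3 cm (distance of honey_jar from where it was at the start of the episode above 0.03 m).
It fails at once if the large mug is pushed more than 3 cm (distance of till_mug from where it was at the start of the episode above 0.03 m).
It fails at once if the empty cup is pushed more than 3 cm (distance of empty_cup from where it was at the start of the episode above 0.03 m).
It also fails if it takes over 64 s, if anything falls off the work surface, if the arm or the gripper's body presses on something with over 40 N, if the wrist force passes 120 N, or if a joint passes its speed limit or range.

## Working session

There is one attempt and no reset: what is moved stays moved. The work goes in short steps, Python scripts to look and compute and a tool call to move; the robot and the scene stay as the last step left them, time stands still between calls to the robot, and variables do not carry over. Pictures are saved under pics/ and viewed, at most 10 in all, crops included, and the job is handed in when it is done.

Besides the shell and the picture viewer there is one more tool, called as name(argument=value, ...) on one line, values as JSON. move_arm: Moves the arm, as the interface text tells. Its arguments: {"type":"object","properties":{"motion":{"type":"array","items":{"type":"object","properties":{"dx":{"type":"number"},"dy":{"type":"number"},"dz":{"type":"number"},"spin":{"type":"number"},"jaw":{"type":"number"}}}},"grip_force":{"type":"number"}},"required":["motion"]}

```bash
mkdir -p pics; cat > h.py <<'E'
import numpy as np, cv2
from plant import bot
from scipy.spatial.transform import Rotation as Ro
from scipy.optimize import least_squares
def proj(s,X):
    c=s['R']@np.asarray(X,float)+s['t']; a=c[:2]/c[2]; a=a*(1+s['k1']*(a@a)); return s['mtx'][:2,:2]@a+s['mtx'][:2,2]
def tri(obs):
    return least_squares(lambda X:np.concatenate([proj(s,X)-p for s,p in obs]),[450,-100,50])
def onz(s,p,z):
    return least_squares(lambda q:proj(s,[q[0],q[1],z])-p,[450,-100]).x
E
python3 - <<'E'
from h import *
S={}
for c in('side','top'):
    S[c]=bot.snapshot(c); cv2.imwrite(f'pics/{c}0.png',S[c]['frame'][:,:,::-1])
    s=S[c]; print(c,'campos',(-s['R'].T@s['t']).round(),'k1',s['k1'],s['mtx'][0,0],'axes z',s['R'][2].round(2))
for n in ['cup','cup_mouth','lump_1','caddy','grip_bar','button_face','honey_jar','till_mug','empty_cup','case_edge']:
    o=[]
    for c in S:
        r=bot.place_of(c,n); print(n,c,[(np.round(d['centre']).tolist(),round(d['score'],2)) for d in r[:3]],end=' ')
        if r:o.append((S[c],np.array(r[0]['centre'])))
    if len(o)==2:
        q=tri(o);print(q.x.round(1),round(q.cost,1))
    else: print()
print(bot.get_state())
E
```

```text
side campos [ 256. 1273. 1025.] k1 -0.0060913068182592445 415.7187763573515 axes z [ 0.18 -0.84 -0.51]
top campos [ 207.    5. 2177.] k1 -0.05568321617872174 483.30365346940624 axes z [ 0.16 -0.01 -0.99]
cup side [([351.0, 226.0], 0.41)] cup top [([277.0, 219.0], 0.69), ([418.0, 209.0], 0.42)] [409.2 134.4 250.4] 13.1
cup_mouth side [([333.0, 276.0], 0.59)] cup_mouth top [([276.0, 219.0], 0.52)] [450.1 156.4  43.1] 0.2
lump_1 side [] lump_1 top [] 
caddy side [([350.0, 226.0], 0.9)] caddy top [([365.0, 218.0], 0.58)] [ 457.5 -247.8  -12.4] 2.8
grip_bar side [([347.0, 207.0], 0.51)] grip_bar top [([368.0, 217.0], 0.43)] [ 463.  -246.    88.7] 1.6
button_face side [] button_face top [] 
honey_jar side [([294.0, 362.0], 0.82)] honey_jar top [([205.0, 207.0], 0.56), ([278.0, 217.0], 0.33)] [503.1 488.2 -20.5] 0.1
till_mug side [([344.0, 200.0], 0.92)] till_mug top [([415.0, 209.0], 0.8)] [ 514.9 -478.7  -16.1] 0.7
empty_cup side [([327.0, 257.0], 0.54)] empty_cup top [([315.0, 208.0], 0.67)] [508.5 -16.6 -17.2] 0.0
case_edge side [([326.0, 110.0], 0.97)] case_edge top [([418.0, 170.0], 0.6)] [ 590.9 -382.5  464.3] 0.5
{'clock': 1.1, 'joints': array([-1.43731300e+00,  2.63090049e-01, -4.82712628e-02,  1.25940062e+00,
       -1.03992258e-05,  1.41548737e+00]), 'qd': array([ 0.00101243,  0.00014516, -0.00079841,  0.00075001,  0.00118726,
       -0.00116071]), 'joint_efforts': array([ 1.17768075e-03, -6.37437844e+01,  3.84770358e+01,  1.09454722e-03,
       -1.53989422e-04,  9.43334371e-07]), 'tcp_pos': array([ 149.50701413, -503.27778129,  245.29400326]), 'ee_rot': array([3.14156029e+00, 1.55938216e-05, 2.88792277e-01]), 'force': array([-0.15531092,  0.01003678,  0.03818293]), 'torque': array([-0.01208995, -0.00202183, -0.00060021]), 'grasp_force': 0.0, 'opening': 85.45816031606732}
```

```bash
python3 - <<'E'
import cv2
a=cv2.imread('pics/top0.png')[160:270,180:450]; b=cv2.imread('pics/side0.png')[160:400,230:430]
a=cv2.resize(a,None,fx=2.9,fy=2.9,interpolation=cv2.INTER_CUBIC); cv2.imwrite('pics/topc.png',a)
cv2.imwrite('pics/sidec.png',cv2.resize(b,None,fx=2.5,fy=2.5,interpolation=cv2.INTER_CUBIC))
E
```

```text
(no output)
```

View pics/topc.png

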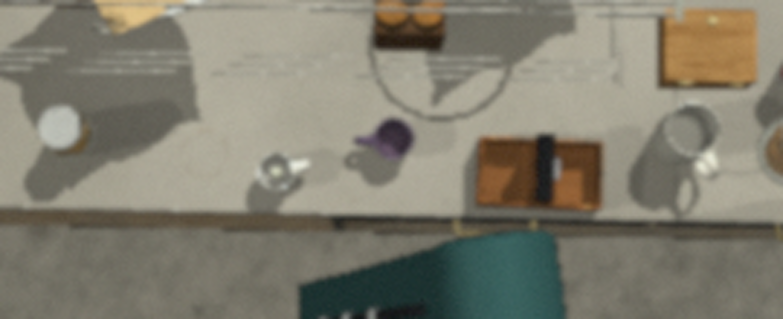

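View pics/sidec.png

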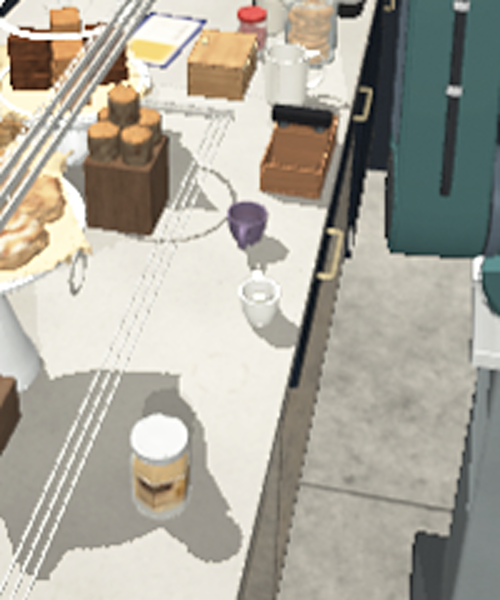

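```bash
cat >> h.py <<'E'
from scipy.optimize import minimize
def box(x0,x1,y0,y1,z0,z1): return np.array([[x,y,z] for x in(x0,x1) for y in(y0,y1) for z in(z0,z1)],float)
def ring(r,y,z): a=np.linspace(0,2*np.pi,24,endpoint=False); return np.c_[r*np.cos(a),y+r*np.sin(a),0*a+z]
CADDY=[box(-52,52,-95,95,0,55),box(-52,52,-14,14,88,114),box(-48,48,-15,15,0,78)]
CUP=[np.r_[ring(20,12,0),ring(29,12,54)],box(-6.5,6.5,-41,-10,14,42)]
K=6
def render(s,parts,x,y,yaw,off,sh):
    m=np.zeros((sh[3]*K,sh[2]*K),np.uint8)
    R=Ro.from_euler('z',yaw).as_matrix()
    for P in parts:
        q=np.array([proj(s,R@p+[x,y,0]) for p in P])
        q=((q+0.5-sh[:2])*K).astype(np.float32)
        cv2.fillConvexPoly(m,cv2.convexHull(q).round().astype(np.int32),1)
    return cv2.resize(m.astype(np.float32),(sh[2],sh[3]),interpolation=cv2.INTER_AREA)
def fit(views,parts,x0):
    def cost(v):
        c=0
        for s,m in views:
            ys,xs=np.nonzero(m); sh=np.array([xs.min()-8,ys.min()-8,np.ptp(xs)+17,np.ptp(ys)+17])
            r=render(s,parts,v[0],v[1],v[2]/50,None,sh); t=m[sh[1]:sh[1]+sh[3],sh[0]:sh[0]+sh[2]].astype(float)
            c+=np.abs(r-t).sum()/t.sum()
        return c
    x=np.array([x0[0],x0[1],x0[2]*50.])
    for k in (12,5):
        r=minimize(cost,x,method='Nelder-Mead',options=dict(initial_simplex=[x,x+[k,0,0],x+[0,k,0],x+[0,0,k]],maxiter=120)); x=r.x
    return x[:2].round(1),round(x[2]/50,3),round(r.fun,3)
E
python3 - <<'E'
from h import *
print(bot.tip_extent)
S={c:bot.snapshot(c) for c in('side','top')}
for n,P,x0 in(('cup',CUP,(448,147,.2)),('caddy',CADDY,(458,-247,0.))):
    V=[]
    for c in S:
        r=bot.masks_of(c,n); print(n,c,[(np.round(d['centre'],1).tolist(),round(d['score'],2),int(d['mask'].sum())) for d in r[:3]])
        near=[d for d in r if np.linalg.norm(np.array(d['centre'])-proj(S[c],[*x0[:2],30]))<12]
        if near: V.append((S[c],near[0]['mask']))
    if len(V)==2: print(' both',fit(V,P,x0),'each',fit(V[:1],P,x0),fit(V[1:],P,x0))
    elif V: print(' one',fit(V,P,x0))
for n in('cup_mouth','button_face','grip_bar'):
    for c in S:
        r=bot.place_of(c,n)
        if r: print(n,c,r[0]['centre'],r[0]['score'],onz(S[c],r[0]['centre'],53 if n=='cup_mouth' else 101))
E
```

```text
14.0
cup side [([336.1, 280.2], 0.71, 311)]
cup top []
 one (array([448.8, 156.5]), np.float64(0.283), np.float64(0.12))
caddy side [([348.9, 205.1], 0.59, 178), ([348.7, 223.6], 0.56, 957)]
caddy top [([365.7, 218.2], 0.86, 1088)]
 both (array([ 453.6, -242.4]), np.float64(-0.034), np.float64(0.158)) each (array([ 452.7, -230.8]), np.float64(-0.021), np.float64(0.042)) (array([ 453.7, -245.4]), np.float64(-0.035), np.float64(0.046))
cup_mouth side [332.7, 274.5] 0.65 [452.02057764 160.4634038 ]
cup_mouth top [278.0, 215.6] 0.52 [461.67424865 146.67215981]
grip_bar side [348.8, 205.0] 0.71 [ 461.55748018 -241.15112728]
grip_bar top [369.8, 216.4] 0.66 [ 460.47223519 -253.86608576]
```

```bash
python3 - <<'E'
from h import *
for k in range(6):
    T=bot.snapshot('top')
    for n,z in(('cup_mouth',53),('cup',0),('caddy',0),('grip_bar',101)):
        r=bot.place_of('top',n)
        if r: print(n,np.round(r[0]['centre'],1),onz(T,r[0]['centre'],z).round(1),end=' ')
    r=[d for d in bot.masks_of('top','cup') if abs(d['centre'][0]-277)<8]
    if r: print(r[0]['centre'],r[0]['mask'].sum(),fit([(T,r[0]['mask'])],CUP,(448,147,.2)),end='')
    print()
for k in range(2):
    s=bot.snapshot('side'); r=bot.masks_of('side','caddy'); m=np.any([d['mask'] for d in r if abs(d['centre'][0]-349)<5],axis=0); print(m.sum(),fit([(s,m)],CADDY,(455,-245,0.)))
E
```

```text
cup_mouth [278.  216.3] [458.6 146.6] cup [278.9 217. ] [461.7 145.9] caddy [364.8 218.5] [ 462.8 -243.7] grip_bar [368.9 217.1] [ 457.3 -250. ] 
cup_mouth [276.9 218.1] [450.5 151.2] cup [277.7 217.9] [457.5 151.2] caddy [362.9 218.4] [ 463.1 -235.1] grip_bar [367.6 215.1] [ 466.  -244.3] [279.3, 217.3] 153 (array([452.2, 146.7]), np.float64(0.307), np.float64(0.154))
cup_mouth [277.7 219.3] [445.2 147.5] cup [278.4 219.6] [449.9 147.8] caddy [361.1 221.2] [ 450.1 -226.9] grip_bar [369.5 217.6] [ 455.2 -252.6] 
cup_mouth [275.1 218.2] [449.8 159.1] cup [282.2 218.3] [456.1 130.8] caddy [363.3 217.7] [ 466.3 -236.9] grip_bar [367.1 217.1] [ 457.2 -242.1] [276.3, 219.1] 138 (array([450.7, 147.5]), np.float64(0.287), np.float64(0.181))
cup_mouth [275.8 219. ] [446.4 155.9] cup [278.1 219.2] [451.6 149.2] caddy [362.7 217.2] [ 468.5 -234.2] grip_bar [366.5 219.1] [ 448.4 -239.6] 
cup_mouth [274.4 218.4] [448.9 162.2] cup [279.8 218.1] [456.8 141.7] caddy [363.6 218.3] [ 463.6 -238.3] grip_bar [368.7 217.6] [ 455.1 -249.1] [275.4, 218.6] 129 (array([451. , 145.6]), np.float64(0.321), np.
[... 170 characters left out ...]
=dict(initial_simplex=[x,x+[k,0,0],x+[0,k,0],x+[0,0,k]],maxiter=120)); x=r.x
    res = _minimize_neldermead(fun, x0, args, callback, bounds=bounds,
                               **options)
    fsim[k] = func(sim[k])
              ~~~~^^^^^^^^
    fx = function(np.copy(x), *(wrapper_args + args))
  File "h.py", line 29, in cost
    ys,xs=np.nonzero(m); sh=np.array([xs.min()-8,ys.min()-8,np.ptp(xs)+17,np.ptp(ys)+17])
          ~~~~~~~~~~^^^
    return _wrapfunc(a, 'nonzero')
    return bound(*args, **kwds)
ValueError: Calling nonzero on 0d arrays is not allowed. Use np.atleast_1d(scalar).nonzero() instead. If the context of this error is of the form `arr[nonzero(cond)]`, just use `arr[cond]`.
```

move_arm(motion=[{"dx":1.98,"dy":-2.28,"jaw":0},{"dx":1.98,"dy":-2.28,"jaw":0},{"dx":1.98,"dy":-2.28,"jaw":0},{"dx":1.98,"dy":-2.28,"jaw":0},{"dx":1.98,"dy":-2.28,"jaw":0},{"dx":1.98,"dy":-2.28,"jaw":0},{"dx":1.98,"dy":-2.28,"jaw":0},{"dx":1.98,"dy":-2.28,"jaw":0},{"dx":1.98,"dy":-2.28,"jaw":0},{"dx":1.98,"dy":-2.28,"jaw":0},{"dx":1.98,"dy":-2.28,"jaw":0},{"dx":1.98,"dy":-2.28,"jaw":0}], grip_force=20)

```text
$.motion[0]: bad value
```

move_arm(motion=[{"dx":1.98,"dy":-2.28,"jaw":0},{"dx":1.98,"dy":-2.28,"jaw":0},{"dx":1.98,"dy":-2.28,"jaw":0},{"dx":1.98,"dy":-2.28,"jaw":0},{"dx":1.98,"dy":-2.28,"jaw":0},{"dx":1.98,"dy":-2.28,"jaw":0},{"dx":1.98,"dy":-2.28,"jaw":0},{"dx":1.98,"dy":-2.28,"jaw":0},{"dx":1.98,"dy":-2.28,"jaw":0},{"dx":1.98,"dy":-2.28,"jaw":0},{"dx":1.98,"dy":-2.28,"jaw":0},{"dx":1.98,"dy":-2.28,"jaw":0}])

```text
$.motion[0]: bad value
```

move_arm(motion=[{"spin":-7.1,"jaw":0},{"spin":-7.1,"jaw":0},{"spin":-7.1,"jaw":0},{"spin":-7.1,"jaw":0},{"spin":-7.1,"jaw":0},{"spin":-7.1,"jaw":0},{"spin":-7.1,"jaw":0},{"spin":-7.1,"jaw":0},{"spin":-7.1,"jaw":0},{"spin":-7.1,"jaw":0},{"spin":-7.1,"jaw":0},{"spin":-7.1,"jaw":0}])

```text
$.motion[0]: bad value
```

move_arm(motion=[{"dx":2.0,"dy":-2.3,"dz":0,"spin":0,"jaw":0}], grip_force=20)

```text
clock: 3.68
tcp_pos: [161.1, -478.3, 244.6]
ee_rot: [3.141, 0.001, 0.287]
force: [0.9, 0.1, -0.2]
opening: 85.1
grasp_force: 0.0
```

move_arm(motion=[{"dx":2,"dy":-2.3,"dz":0,"spin":0,"jaw":0},{"dx":2,"dy":-2.3,"dz":0,"spin":0,"jaw":0},{"dx":2,"dy":-2.3,"dz":0,"spin":0,"jaw":0},{"dx":2,"dy":-2.3,"dz":0,"spin":0,"jaw":0},{"dx":2,"dy":-2.3,"dz":0,"spin":0,"jaw":0},{"dx":2,"dy":-2.3,"dz":0,"spin":0,"jaw":0},{"dx":2,"dy":-2.3,"dz":0,"spin":0,"jaw":0},{"dx":2,"dy":-2.3,"dz":0,"spin":0,"jaw":0},{"dx":2,"dy":-2.3,"dz":0,"spin":0,"jaw":0},{"dx":2,"dy":-2.3,"dz":0,"spin":0,"jaw":0},{"dx":2,"dy":-2.3,"dz":0,"spin":0,"jaw":0},{"dx":2,"dy":-2.3,"dz":0,"spin":0,"jaw":0}])

```text
clock: 4.68
tcp_pos: [313.8, -141.2, 245.5]
ee_rot: [3.141, -0.0, 0.288]
force: [0.1, -0.5, -0.4]
opening: 85.1
grasp_force: 0.0
```

move_arm(motion=[{"dx":2,"dy":-2.3,"dz":0,"spin":0,"jaw":0},{"dx":2,"dy":-2.3,"dz":0,"spin":0,"jaw":0},{"dx":2,"dy":-2.3,"dz":0,"spin":0,"jaw":0},{"dx":2,"dy":-2.3,"dz":0,"spin":0,"jaw":0},{"dx":2,"dy":-2.3,"dz":0,"spin":0,"jaw":0},{"dx":2,"dy":-2.3,"dz":0,"spin":0,"jaw":0},{"dx":2,"dy":-2.3,"dz":0,"spin":0,"jaw":0},{"dx":2,"dy":-2.3,"dz":0,"spin":0,"jaw":0},{"dx":2,"dy":-2.3,"dz":0,"spin":0,"jaw":0},{"dx":2,"dy":-2.3,"dz":0,"spin":0,"jaw":0},{"dx":2,"dy":-2.3,"dz":0,"spin":0,"jaw":0}])

```text
clock: 5.6
tcp_pos: [452.7, 164.3, 245.3]
ee_rot: [3.142, -0.0, 0.289]
force: [-0.1, -0.3, 0.3]
opening: 85.1
grasp_force: 0.0
```

move_arm(motion=[{"dx":0,"dy":0,"dz":0,"spin":-7,"jaw":0},{"dx":0,"dy":0,"dz":0,"spin":-7,"jaw":0},{"dx":0,"dy":0,"dz":0,"spin":-7,"jaw":0},{"dx":0,"dy":0,"dz":0,"spin":-7,"jaw":0},{"dx":0,"dy":0,"dz":0,"spin":-7,"jaw":0},{"dx":0,"dy":0,"dz":0,"spin":-7,"jaw":0},{"dx":0,"dy":0,"dz":0,"spin":-7,"jaw":0},{"dx":0,"dy":0,"dz":0,"spin":-7,"jaw":0},{"dx":0,"dy":0,"dz":0,"spin":-7,"jaw":0},{"dx":0,"dy":0,"dz":0,"spin":-7,"jaw":0},{"dx":0,"dy":0,"dz":0,"spin":-7,"jaw":0},{"dx":0,"dy":0,"dz":0,"spin":-7,"jaw":0}])

```text
clock: 6.6
tcp_pos: [452.4, 162.6, 245.3]
ee_rot: [3.142, -0.0, 1.761]
force: [-0.1, -0.1, -1.2]
opening: 85.2
grasp_force: 0.0
```

move_arm(motion=[{"dx":-0.43,"dy":-0.49,"dz":3.2,"spin":-6.3,"jaw":0},{"dx":0,"dy":0,"dz":3.2,"spin":0,"jaw":0},{"dx":0,"dy":0,"dz":3.2,"spin":0,"jaw":0},{"dx":0,"dy":0,"dz":3.2,"spin":0,"jaw":0},{"dx":0,"dy":0,"dz":0,"spin":0,"jaw":0}])

```text
clock: 7.02
tcp_pos: [445.6, 157.0, 113.0]
ee_rot: [-3.135, -0.001, 1.865]
force: [-0.8, -0.8, -1.0]
opening: 85.4
grasp_force: 0.0
```

```bash
python3 - <<'E'
from h import *
st=bot.get_state();print(st['tcp_pos'],st['ee_rot'])
S={c:bot.snapshot(c) for c in('side','top')}
p=proj(S['side'],[449,157,60]).astype(int);print(p)
f=S['side']['frame'][p[1]-60:p[1]+60,p[0]-80:p[0]+80,::-1]; cv2.imwrite('pics/g1.png',cv2.resize(f,None,fx=4,fy=4,interpolation=cv2.INTER_CUBIC))
E
```

```text
[445.64399234 156.95672222 112.98672889] [-3.13472416e+00 -9.10135247e-04  1.86470696e+00]
[333 272]
```

View pics/g1.png

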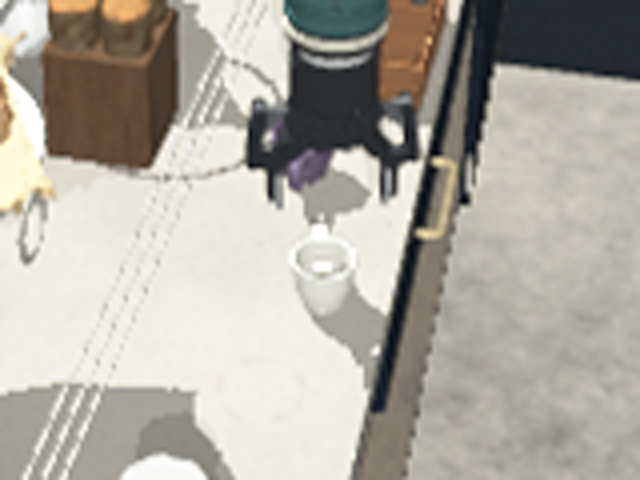

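```bash
python3 - <<'E'
from h import *
s=bot.snapshot('side')
print(proj(s,[445.6,157,112]),proj(s,[445.6,157,99]),onz(s,[333.4,277.3],53), proj(s,[449,157,53]))
E
```

```text
[335.08892225 261.01253149] [334.9957484  263.95165814] [446.78956967 174.41613289] [333.72759494 273.99449689]
```

move_arm(motion=[{"dx":0.75,"dy":0.25,"dz":1.5,"spin":0,"jaw":0},{"dx":0,"dy":0,"dz":1.5,"spin":0,"jaw":0},{"dx":0,"dy":0,"dz":1.5,"spin":0,"jaw":0},{"dx":0,"dy":0,"dz":1.4,"spin":0,"jaw":0},{"dx":0,"dy":0,"dz":0,"spin":0,"jaw":0}])

```text
clock: 7.58
tcp_pos: [448.9, 165.4, 58.3]
ee_rot: [3.142, 0.0, 1.865]
force: [-0.2, -0.3, -0.2]
opening: 85.7
grasp_force: 0.0
```

```bash
python3 - <<'E'
from h import *
st=bot.get_state();print(st['tcp_pos'],st['ee_rot'],st['force'])
s=bot.snapshot('side')
p=np.array([333,272])
f=s['frame'][p[1]-50:p[1]+40,p[0]-60:p[0]+60,::-1]; cv2.imwrite('pics/g2.png',cv2.resize(f,None,fx=6,fy=6,interpolation=cv2.INTER_CUBIC))
print((proj(s,st['tcp_pos'])-[273,222])*6)
E
```

```text
[448.91407652 165.44300264  58.34577445] [3.14154398e+00 3.60498183e-05 1.86492508e+00] [-0.18086189 -0.34225192 -0.21305465]
[361.97417266 314.26187317]
```

View pics/g2.png

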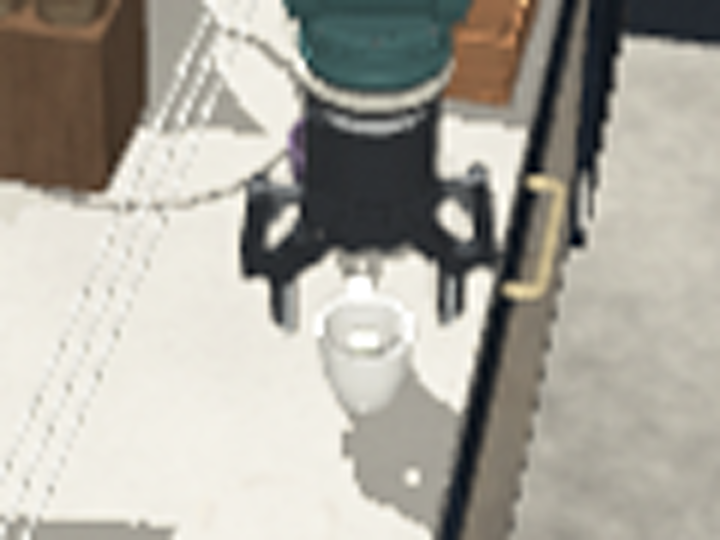

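move_arm(motion=[{"dx":0.5,"dy":0,"dz":0.5,"spin":0,"jaw":0},{"dx":0,"dy":0,"dz":0,"spin":0,"jaw":0.15},{"dx":0,"dy":0,"dz":0,"spin":0,"jaw":0.25},{"dx":0,"dy":0,"dz":0,"spin":0,"jaw":0.35},{"dx":0,"dy":0,"dz":0,"spin":0,"jaw":0.5},{"dx":0,"dy":0,"dz":0,"spin":0,"jaw":0.5},{"dx":0,"dy":0,"dz":0,"spin":0,"jaw":0.5},{"dx":0,"dy":0,"dz":0,"spin":0,"jaw":0.5}], grip_force=25)

```text
clock: 8.3
tcp_pos: [447.7, 170.3, 54.2]
ee_rot: [3.14, -0.0, 1.865]
force: [-2.4, 0.5, 10.8]
opening: 55.0
grasp_force: 24.2
```

move_arm(motion=[{"dx":0,"dy":0,"dz":-0.5,"spin":0,"jaw":0.5},{"dx":0,"dy":0,"dz":-1,"spin":0,"jaw":0.5},{"dx":0,"dy":0,"dz":-1,"spin":0,"jaw":0.5},{"dx":0,"dy":0,"dz":-1,"spin":0,"jaw":0.5},{"dx":0,"dy":0,"dz":-1,"spin":0,"jaw":0.5},{"dx":0,"dy":0,"dz":0,"spin":0,"jaw":0.5}])

```text
clock: 8.8
tcp_pos: [448.0, 170.3, 100.1]
ee_rot: [3.139, 0.0, 1.865]
force: [0.8, 0.7, -0.5]
opening: 54.8
grasp_force: 26.8
```

```bash
python3 - <<'E'
from h import *
st=bot.get_state();print(st['tcp_pos'],st['ee_rot'],st['force'],st['torque'],st['opening'])
s=bot.snapshot('side')
c=proj(s,st['tcp_pos']).astype(int)
f=s['frame'][c[1]-40:c[1]+50,c[0]-60:c[0]+60,::-1]; cv2.imwrite('pics/g3.png',cv2.resize(f,None,fx=6,fy=6,interpolation=cv2.INTER_CUBIC))
E
```

```text
[448.04379919 170.28141794 100.12733227] [3.13906700e+00 2.98648071e-04 1.86483382e+00] [ 0.80946238  0.70668476 -0.54715009] [0.02903339 0.02992969 0.0567238 ] 54.83729286418028
```

View pics/g3.png

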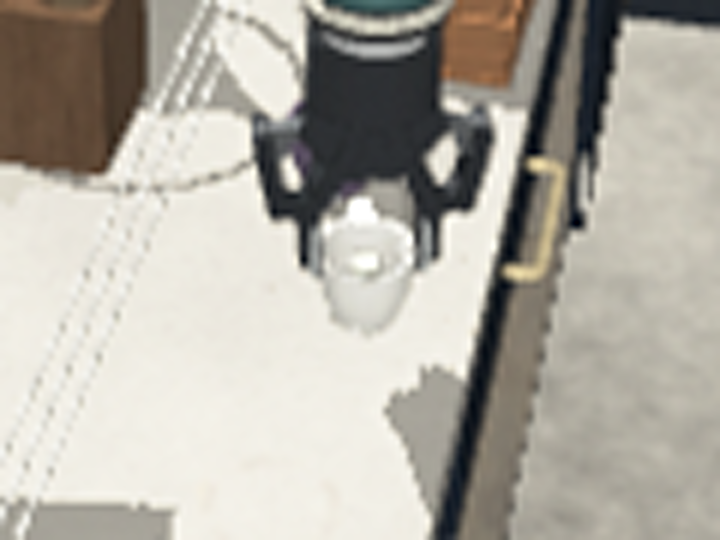

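move_arm(motion=[{"dx":0,"dy":0,"dz":-2,"spin":4.6,"jaw":0.5},{"dx":0,"dy":0,"dz":-3,"spin":4.6,"jaw":0.5},{"dx":0,"dy":0,"dz":-3,"spin":4.6,"jaw":0.5},{"dx":-1,"dy":0.1,"dz":-2,"spin":4.6,"jaw":0.5},{"dx":-2,"dy":0.1,"dz":0,"spin":0,"jaw":0.5},{"dx":-3,"dy":0.13,"dz":0,"spin":0,"jaw":0.5},{"dx":-3,"dy":0.13,"dz":0,"spin":0,"jaw":0.5},{"dx":-3,"dy":0.13,"dz":0,"spin":0,"jaw":0.5},{"dx":-3,"dy":0.13,"dz":0,"spin":0,"jaw":0.5},{"dx":-3,"dy":0.13,"dz":0,"spin":0,"jaw":0.5},{"dx":-3,"dy":0.13,"dz":0,"spin":0,"jaw":0.5},{"dx":-3,"dy":0.13,"dz":0,"spin":0,"jaw":0.5}])

```text
clock: 9.85
tcp_pos: [452.1, -71.4, 197.7]
ee_rot: [-3.141, -0.0, 1.544]
force: [1.1, 1.2, -1.4]
opening: 54.4
grasp_force: 27.4
```

move_arm(motion=[{"dx":-3,"dy":0.13,"dz":0,"spin":0,"jaw":0.5},{"dx":-3,"dy":0.13,"dz":0,"spin":0,"jaw":0.5},{"dx":-3,"dy":0.13,"dz":0,"spin":0,"jaw":0.5},{"dx":-3,"dy":0.13,"dz":0,"spin":0,"jaw":0.5},{"dx":-3,"dy":0.13,"dz":0,"spin":0,"jaw":0.5},{"dx":-3,"dy":0.13,"dz":0,"spin":0,"jaw":0.5},{"dx":-2.5,"dy":0.13,"dz":0,"spin":0,"jaw":0.5},{"dx":-1.5,"dy":0.1,"dz":0,"spin":0,"jaw":0.5},{"dx":-0.5,"dy":0,"dz":0,"spin":0,"jaw":0.5},{"dx":0,"dy":0,"dz":0,"spin":0,"jaw":0.5}])

```text
clock: 10.68
tcp_pos: [456.4, -295.6, 197.6]
ee_rot: [-3.141, -0.001, 1.543]
force: [0.3, -0.1, -0.9]
opening: 54.8
grasp_force: 27.4
```

```bash
python3 - <<'E'
from h import *
st=bot.get_state();print(st['tcp_pos'],st['ee_rot'],st['force'],st['torque'],st['opening'])
s=bot.snapshot('side')
f=s['frame'][140:260,280:430,::-1]; cv2.imwrite('pics/g4.png',cv2.resize(f,None,fx=5,fy=5,interpolation=cv2.INTER_CUBIC))
for c in (-216,-221,-226,-231,-236): print(c,[((proj(s,[453+dx,c,114])-[280,140])*5).round().tolist() for dx in(-52,52)])
for y in (-135,-140,-145): print(y,[((proj(s,[453+dx,y,55])-[280,140])*5).round().tolist() for dx in(-52,52)])
E
```

```text
[ 456.39074556 -295.55894816  197.6454192 ] [-3.14087890e+00 -7.30044725e-04  1.54262471e+00] [ 0.26868766 -0.06862273 -0.92724377] [ 0.03711608 -0.01934618  0.05737299] 54.79201726327048
-216 [[411.0, 335.0], [289.0, 321.0]]
-221 [[412.0, 332.0], [290.0, 318.0]]
-226 [[413.0, 329.0], [291.0, 315.0]]
-231 [[414.0, 326.0], [292.0, 312.0]]
-236 [[414.0, 323.0], [293.0, 309.0]]
-135 [[394.0, 447.0], [269.0, 431.0]]
-140 [[395.0, 444.0], [271.0, 428.0]]
-145 [[396.0, 440.0], [272.0, 424.0]]
```

View pics/g4.png

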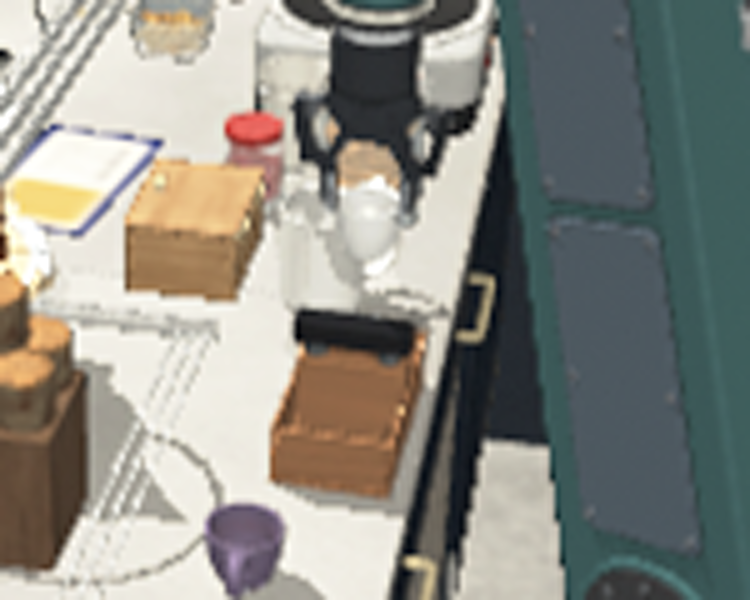

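```bash
python3 - <<'E'
from h import *
s=bot.snapshot('side'); t=bot.snapshot('top')
f=cv2.resize(s['frame'][165:210,335:375,::-1],None,fx=12,fy=12,interpolation=cv2.INTER_CUBIC)
q=proj(t,[455,-260,60]).astype(int)
g=cv2.resize(t['frame'][q[1]-22:q[1]+23,q[0]-12:q[0]+13,::-1],None,fx=12,fy=12,interpolation=cv2.INTER_CUBIC)
cv2.imwrite('pics/g5.png',np.hstack([f,g]))
print((proj(s,st:=bot.get_state()['tcp_pos'])-[335,165])*12)
for n in('cup','cup_mouth','lump_1'):
  for c in('side','top'):
    print(n,c,[(np.round(d['centre'],1).tolist(),round(d['score'],2)) for d in bot.place_of(c,n)[:4]])
E
```

```text
[214.65624478 173.20330858]
cup side []
cup top []
cup_mouth side [([349.1, 178.2], 0.54)]
cup_mouth top []
lump_1 side []
lump_1 top []
```

View pics/g5.png

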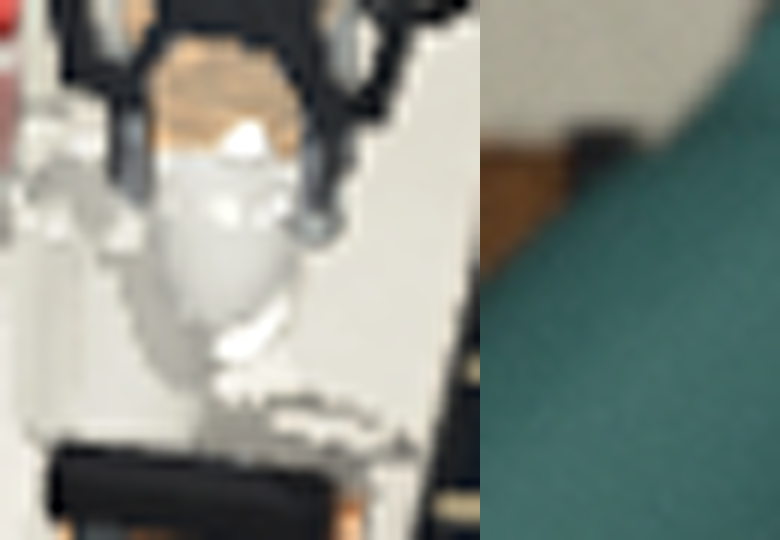

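move_arm(motion=[{"dx":0,"dy":0,"dz":2,"spin":0,"jaw":0.5},{"dx":0,"dy":0,"dz":2,"spin":0,"jaw":0.5},{"dx":0.8,"dy":0,"dz":0,"spin":0,"jaw":0.5},{"dx":0.8,"dy":0,"dz":0,"spin":0,"jaw":0.5},{"dx":0.8,"dy":0,"dz":0,"spin":0,"jaw":0.5},{"dx":0,"dy":0,"dz":0,"spin":0,"jaw":0.5}])

```text
clock: 11.63
tcp_pos: [457.6, -270.0, 159.6]
ee_rot: [3.141, 0.001, 1.545]
force: [-0.6, -1.7, -0.0]
opening: 54.7
grasp_force: 27.4
```

move_arm(motion=[{"dx":0.7,"dy":0,"dz":-0.2,"spin":0,"jaw":0.5},{"dx":0.7,"dy":0,"dz":-0.2,"spin":0,"jaw":0.5},{"dx":0.7,"dy":0,"dz":-0.1,"spin":0,"jaw":0.5},{"dx":0,"dy":0,"dz":0,"spin":0,"jaw":0.5}])

```text
clock: 11.97
tcp_pos: [458.1, -249.1, 164.1]
ee_rot: [3.14, 0.0, 1.544]
force: [0.5, -1.7, 5.1]
opening: 54.7
grasp_force: 27.1
```

```bash
python3 - <<'E'
from h import *
st=bot.get_state();print(st['tcp_pos'],st['force'],st['torque'],st['opening'])
s=bot.snapshot('side')
cv2.imwrite('pics/g6.png',cv2.resize(s['frame'][160:250,310:400,::-1],None,fx=6.6,fy=6.6,interpolation=cv2.INTER_CUBIC))
E
```

```text
[ 458.10733766 -249.1386818   164.14004538] [ 0.49984553 -1.72425506  5.07952111] [-0.35658517 -0.02185109 -0.00481071] 54.72424734663196
```

View pics/g6.png

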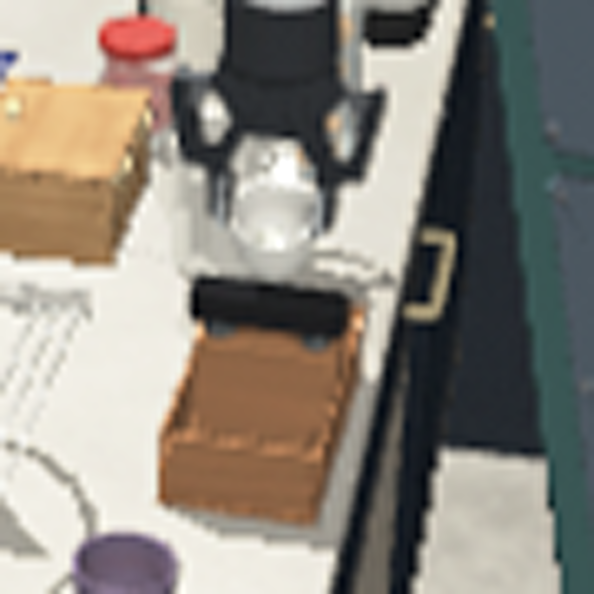

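move_arm(motion=[{"dx":0.7,"dy":0,"dz":0.1,"spin":0,"jaw":0.5},{"dx":0.7,"dy":0,"dz":0.3,"spin":0,"jaw":0.5},{"dx":0.7,"dy":0,"dz":0.3,"spin":0,"jaw":0.5},{"dx":0,"dy":0,"dz":0,"spin":0,"jaw":0.5}])

```text
clock: 12.35
tcp_pos: [458.0, -227.9, 156.0]
ee_rot: [-3.141, -0.001, 1.544]
force: [-0.9, 0.7, 3.6]
opening: 54.8
grasp_force: 26.2
```

move_arm(motion=[{"dx":0.7,"dy":0,"dz":0.35,"spin":0,"jaw":0.5},{"dx":0.6,"dy":0,"dz":0.4,"spin":0,"jaw":0.5},{"dx":0,"dy":0,"dz":0,"spin":0,"jaw":0.5}])

```text
clock: 12.6
tcp_pos: [458.6, -215.3, 148.2]
ee_rot: [-3.141, -0.001, 1.544]
force: [0.1, -2.4, 2.2]
opening: 54.8
grasp_force: 26.3
```

```bash
python3 - <<'E'
from h import *
st=bot.get_state();print(st['tcp_pos'],st['force'],st['torque'],st['opening'],st['clock'])
s=bot.snapshot('side')
for n in('cup','cup_mouth','lump_1','grip_bar','caddy'):
    print(n,[(np.round(d['centre'],1).tolist(),round(d['score'],2)) for d in bot.place_of('side',n)[:4]])
print(proj(s,st['tcp_pos']))
E
```

```text
[ 458.57445837 -215.27333054  148.1653477 ] [ 0.09510836 -2.42946847  2.18004067] [-0.37791858 -0.1421859  -0.02330104] 54.78731543849517 12.6
cup [([353.5, 193.3], 0.5)]
cup_mouth [([348.6, 200.2], 0.65)]
lump_1 []
grip_bar [([349.7, 206.3], 0.48), ([329.7, 110.0], 0.22)]
caddy [([347.7, 227.1], 0.94)]
[348.98590113 198.56180313]
```

move_arm(motion=[{"dx":0.7,"dy":0,"dz":0.4,"spin":0,"jaw":0.5},{"dx":0.6,"dy":0,"dz":0.5,"spin":0,"jaw":0.5},{"dx":0.5,"dy":0,"dz":0.5,"spin":0,"jaw":0.5},{"dx":0.2,"dy":0,"dz":0.3,"spin":0,"jaw":0.5},{"dx":0,"dy":0,"dz":0,"spin":0,"jaw":0.5},{"dx":0,"dy":0,"dz":0,"spin":0,"jaw":0.5}])

```text
clock: 13.4
tcp_pos: [459.2, -195.6, 131.7]
ee_rot: [3.142, -0.001, 1.544]
force: [-0.1, 3.5, 3.5]
opening: 55.1
grasp_force: 28.7
```

```bash
python3 - <<'E'
from h import *
st=bot.get_state();print(st['tcp_pos'],st['force'],st['torque'],st['opening'],st['clock'])
s=bot.snapshot('side')
cv2.imwrite('pics/g7.png',cv2.resize(s['frame'][165:245,310:390,::-1],None,fx=7.4,fy=7.4,interpolation=cv2.INTER_CUBIC))
for n in('cup','cup_mouth','lump_1','grip_bar','caddy'):
    print(n,[(np.round(d['centre'],1).tolist(),round(d['score'],2)) for d in bot.place_of('side',n)[:4]])
E
```

```text
[ 459.24045221 -195.56781136  131.69721059] [-0.14472025  3.51868776  3.49524991] [ 0.70340862 -0.04850561  0.00107302] 55.07213678563916 13.4
cup [([351.6, 190.6], 0.7)]
cup_mouth [([346.5, 204.7], 0.69), ([348.4, 225.5], 0.31)]
lump_1 []
grip_bar [([347.3, 206.9], 0.45), ([350.1, 226.7], 0.17)]
caddy [([351.0, 227.5], 0.85)]
```

View pics/g7.png

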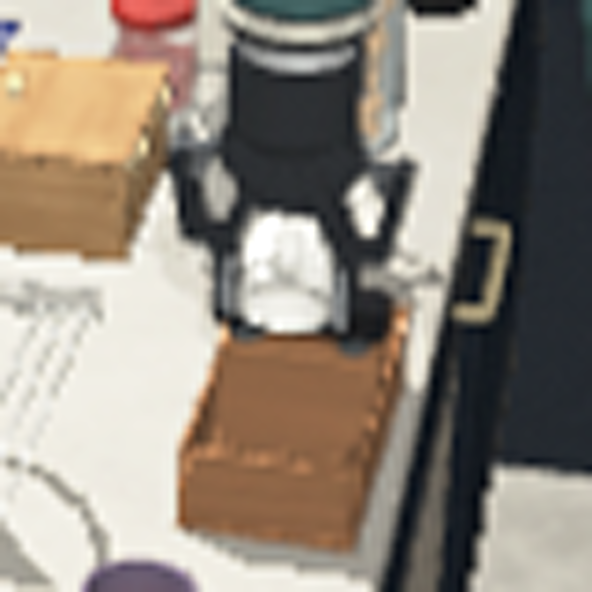

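move_arm(motion=[{"dx":0.3,"dy":0,"dz":0.3,"spin":0,"jaw":0.5},{"dx":-0.3,"dy":0,"dz":-0.3,"spin":0,"jaw":0.5},{"dx":0.3,"dy":0,"dz":0.3,"spin":0,"jaw":0.5},{"dx":-0.3,"dy":0,"dz":-0.3,"spin":0,"jaw":0.5},{"dx":0.3,"dy":0,"dz":0.3,"spin":0,"jaw":0.5},{"dx":-0.3,"dy":0,"dz":-0.3,"spin":0,"jaw":0.5},{"dx":0,"dy":0,"dz":0,"spin":0,"jaw":0.5},{"dx":0,"dy":0,"dz":0,"spin":0,"jaw":0.5}])

```text
clock: 14.37
tcp_pos: [459.1, -196.3, 131.7]
ee_rot: [-3.141, 0.0, 1.543]
force: [-0.8, 2.1, 1.3]
opening: 54.6
grasp_force: 28.4
```

```bash
python3 - <<'E'
from h import *
st=bot.get_state();print(st['tcp_pos'],st['force'],st['torque'],st['opening'],st['clock'])
for c in('top','side'):
  s=bot.snapshot(c)
  for n in('cup','cup_mouth','lump_1'):
    print(c,n,[(np.round(d['centre'],1).tolist(),round(d['score'],2)) for d in bot.place_of(c,n)[:4]],[(np.round(d['centre'],1).tolist(),round(d['score'],2)) for d in bot.find_in(c,n)[:4]])
E
```

```text
[ 459.11904661 -196.34162356  131.74817673] [-0.78761118  2.13212216  1.34232815] [ 0.24203728  0.12706745 -0.01590545] 54.6195847762294 14.3667
top cup [] []
top cup_mouth [([365.1, 222.1], 0.27)] []
top lump_1 [] []
side cup [([349.5, 191.9], 0.59)] [([352.4, 202.9], 0.61)]
side cup_mouth [([349.1, 205.7], 0.57)] [([349.1, 199.9], 0.46)]
side lump_1 [] []
```

move_arm(motion=[{"dx":0,"dy":0,"dz":-1,"spin":0,"jaw":0.5},{"dx":0,"dy":0,"dz":-2,"spin":0,"jaw":0.5},{"dx":0,"dy":0,"dz":-2.5,"spin":0,"jaw":0.5},{"dx":0,"dy":0,"dz":-2,"spin":0,"jaw":0.5},{"dx":0,"dy":0,"dz":0,"spin":0,"jaw":0.5},{"dx":0.7,"dy":0,"dz":0,"spin":0,"jaw":0.5},{"dx":1.5,"dy":0,"dz":0,"spin":0,"jaw":0.5},{"dx":2.2,"dy":0,"dz":0,"spin":0,"jaw":0.5},{"dx":3,"dy":0,"dz":0,"spin":0,"jaw":0.5},{"dx":3,"dy":0,"dz":0,"spin":0,"jaw":0.5},{"dx":3,"dy":0,"dz":0,"spin":0,"jaw":0.5},{"dx":3,"dy":0,"dz":0,"spin":0,"jaw":0.5}])

```text
clock: 16.07
tcp_pos: [462.8, -30.4, 205.6]
ee_rot: [-3.14, -0.0, 1.543]
force: [0.6, 0.1, -1.4]
opening: 54.6
grasp_force: 28.3
```

move_arm(motion=[{"dx":3,"dy":0,"dz":0,"spin":0,"jaw":0.5},{"dx":3,"dy":0,"dz":0,"spin":0,"jaw":0.5},{"dx":3,"dy":0,"dz":0,"spin":0,"jaw":0.5},{"dx":3,"dy":0,"dz":0,"spin":0,"jaw":0.5},{"dx":3,"dy":0,"dz":0,"spin":0,"jaw":0.5},{"dx":2.2,"dy":0,"dz":0,"spin":0,"jaw":0.5},{"dx":1.5,"dy":0,"dz":0,"spin":0,"jaw":0.5},{"dx":0.7,"dy":0,"dz":0,"spin":0,"jaw":0.5},{"dx":0,"dy":0,"dz":0,"spin":0,"jaw":0.5},{"dx":0,"dy":0,"dz":0,"spin":0,"jaw":0.5}])

```text
clock: 16.9
tcp_pos: [468.6, 161.4, 206.1]
ee_rot: [-3.141, 0.0, 1.544]
force: [0.6, 0.1, -1.0]
opening: 54.6
grasp_force: 28.2
```

```bash
python3 - <<'E'
from h import *
st=bot.get_state();print(st['tcp_pos'],st['force'],st['torque'],st['opening'],st['clock'])
S={}
for c in('top','side'):
  s=S[c]=bot.snapshot(c)
  for n in('cup','cup_mouth','lump_1'):
    print(c,n,[(np.round(d['centre'],1).tolist(),round(d['score'],2)) for d in bot.place_of(c,n)[:4]],[(np.round(d['centre'],1).tolist(),round(d['score'],2)) for d in bot.find_in(c,n)[:4]])
s=S['side'];print(proj(s,st['tcp_pos']))
q=proj(s,st['tcp_pos']).astype(int); f=cv2.resize(s['frame'][q[1]-18:q[1]+22,q[0]-20:q[0]+20,::-1],None,fx=9,fy=9,interpolation=cv2.INTER_CUBIC)
t=S['top'];q=proj(t,[455,-235,30]).astype(int); g=cv2.resize(t['frame'][q[1]-20:q[1]+20,q[0]-24:q[0]+24,::-1],None,fx=9,fy=9,interpolation=cv2.INTER_CUBIC)
print(q); cv2.imwrite('pics/g8.png',np.hstack([f,g]))
E
```

```text
[468.55081467 161.42904582 206.13985753] [ 0.55948533  0.13187606 -1.00371188] [ 0.00943499  0.00729876 -0.03109121] 54.63299021646817 16.9
top cup [([282.3, 206.2], 0.54)] []
top cup_mouth [([271.4, 210.1], 0.36)] []
top lump_1 [] []
side cup [([332.9, 222.8], 0.73)] [([330.1, 233.5], 0.58)]
side cup_mouth [([327.8, 242.1], 0.47)] [([328.9, 237.5], 0.52)]
side lump_1 [] []
[328.80066997 238.73429519]
[363 219]
```

View pics/g8.png

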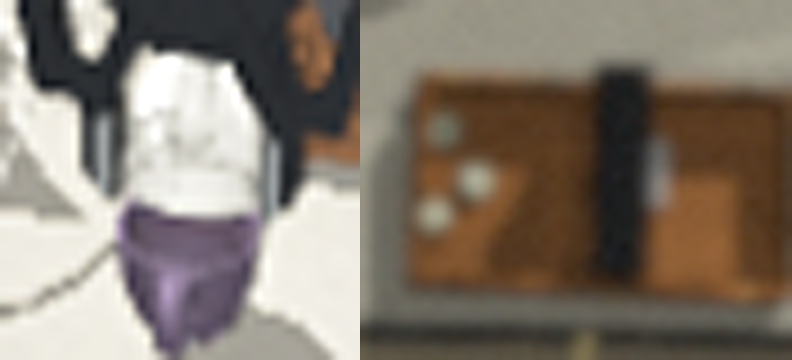

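move_arm(motion=[{"dx":0,"dy":0,"dz":2.5,"spin":0,"jaw":0.5},{"dx":0,"dy":0,"dz":3,"spin":0,"jaw":0.5},{"dx":0,"dy":0,"dz":3,"spin":0,"jaw":0.5},{"dx":0,"dy":0,"dz":3,"spin":0,"jaw":0.5},{"dx":0,"dy":0,"dz":2.5,"spin":0,"jaw":0.5},{"dx":0,"dy":0,"dz":0,"spin":0,"jaw":0.5},{"dx":0,"dy":0,"dz":0,"spin":0,"jaw":0.38},{"dx":0,"dy":0,"dz":0,"spin":0,"jaw":0.38}], grip_force=20)

```text
clock: 18.27
tcp_pos: [469.7, 161.8, 68.1]
ee_rot: [3.14, -0.0, 1.544]
force: [0.8, -0.7, -0.8]
opening: 54.8
grasp_force: 28.3
```

move_arm(motion=[{"dx":0,"dy":0,"dz":0,"spin":0,"jaw":0.37},{"dx":0,"dy":0,"dz":0,"spin":0,"jaw":0.37}])

```text
clock: 18.43
tcp_pos: [469.9, 161.8, 68.2]
ee_rot: [3.139, -0.0, 1.544]
force: [0.9, -0.6, -0.9]
opening: 55.0
grasp_force: 28.3
```

```bash
cat > look.py <<'E'
from h import *
st=bot.get_state();print(st['tcp_pos'].round(1),st['force'].round(2),round(st['opening'],2),round(st['grasp_force'],1),st['clock'])
s=bot.snapshot('side')
for n in('cup','cup_mouth'):
    print(n,[(np.round(d['centre'],1).tolist(),round(d['score'],2)) for d in bot.place_of('side',n)[:3]])
p=st['tcp_pos']
for th in (0,45,80,115,150):
    a=np.radians(th); print(th,proj(s,p-54*np.array([0,np.sin(a),np.cos(a)])).round(1),end=' ')
print(proj(s,p).round(1))
E
python3 look.py
```

```text
[469.9 161.8  68.2] [ 0.86 -0.58 -0.88] 55.04 28.3 18.4333
cup [([334.0, 255.9], 0.61)]
cup_mouth [([328.8, 273.6], 0.74)]
0 [327.5 282.3] 45 [329.7 272.1] 80 [330.7 263.3] 115 [330.6 257. ] 150 [329.5 255.5] [327.7 270.7]
```

move_arm(motion=[{"dx":0,"dy":0,"dz":0,"spin":0,"jaw":0.36},{"dx":0,"dy":0,"dz":0,"spin":0,"jaw":0.36}])

```text
clock: 18.75
tcp_pos: [469.0, 161.7, 67.0]
ee_rot: [3.141, -0.0, 1.544]
force: [-0.7, 0.3, -1.7]
opening: 54.7
grasp_force: 26.6
```

move_arm(motion=[{"dx":0,"dy":0,"dz":0,"spin":0,"jaw":0.355},{"dx":0,"dy":0,"dz":0,"spin":0,"jaw":0.355}])

```text
clock: 18.92
tcp_pos: [468.9, 161.7, 66.8]
ee_rot: [3.142, 0.0, 1.544]
force: [-0.2, 0.3, -0.5]
opening: 55.6
grasp_force: 17.7
```

move_arm(motion=[{"dx":0,"dy":0,"dz":0,"spin":0,"jaw":0.35},{"dx":0,"dy":0,"dz":0,"spin":0,"jaw":0.35}])

```text
clock: 19.08
tcp_pos: [468.9, 161.7, 66.8]
ee_rot: [-3.142, -0.0, 1.544]
force: [0.2, -0.5, -1.4]
opening: 55.8
grasp_force: 10.1
```

```bash
python3 look.py
```

```text
[468.9 161.7  66.8] [ 0.24 -0.52 -1.44] 55.83 10.1 19.0833
cup [([331.0, 257.0], 0.69)]
cup_mouth [([325.4, 273.3], 0.68)]
0 [327.8 282.7] 45 [329.9 272.4] 80 [330.9 263.6] 115 [330.9 257.4] 150 [329.8 255.8] [328. 271.]
```

move_arm(motion=[{"dx":0,"dy":0,"dz":0,"spin":0,"jaw":0.348},{"dx":0,"dy":0,"dz":0,"spin":0,"jaw":0.348}])

```text
clock: 19.4
tcp_pos: [468.9, 161.7, 66.8]
ee_rot: [-3.142, 0.0, 1.544]
force: [0.3, 0.1, -1.5]
opening: 55.6
grasp_force: 7.6
```

move_arm(motion=[{"dx":0,"dy":0,"dz":0,"spin":0,"jaw":0.347},{"dx":0,"dy":0,"dz":0,"spin":0,"jaw":0.347},{"dx":0,"dy":0,"dz":0,"spin":0,"jaw":0.347}])

```text
clock: 19.65
tcp_pos: [469.0, 161.7, 66.8]
ee_rot: [3.142, -0.0, 1.544]
force: [0.3, 0.0, -0.4]
opening: 56.1
grasp_force: 4.9
```

```bash
python3 look.py
```

```text
[469.  161.7  66.8] [ 0.26  0.03 -0.4 ] 56.08 4.9 19.65
cup [([333.8, 260.7], 0.66)]
cup_mouth [([329.4, 271.4], 0.48), ([348.5, 198.7], 0.16)]
0 [327.7 282.6] 45 [329.9 272.4] 80 [330.9 263.6] 115 [330.9 257.3] 150 [329.8 255.8] [328. 271.]
```

Rotating now (about 95°). Ease a little further.

move_arm(motion=[{"dx":0,"dy":0,"dz":0,"spin":0,"jaw":0.3465},{"dx":0,"dy":0,"dz":0,"spin":0,"jaw":0.3465},{"dx":0,"dy":0,"dz":0,"spin":0,"jaw":0.3465}])

```text
clock: 20.05
tcp_pos: [468.9, 161.7, 66.8]
ee_rot: [-3.142, 0.0, 1.544]
force: [0.4, 1.5, -1.4]
opening: 55.9
grasp_force: 4.2
```

```bash
python3 look.py
```

```text
[468.9 161.7  66.8] [ 0.41  1.5  -1.4 ] 55.9 4.2 20.05
cup [([330.2, 282.5], 0.57)]
cup_mouth [([327.7, 269.5], 0.48)]
0 [327.8 282.6] 45 [329.9 272.4] 80 [330.9 263.6] 115 [330.9 257.4] 150 [329.8 255.8] [328. 271.]
```

move_arm(motion=[{"dx":0,"dy":0,"dz":0.4,"spin":0,"jaw":0.348},{"dx":0,"dy":0,"dz":0.4,"spin":0,"jaw":0.348},{"dx":0,"dy":0,"dz":0.3,"spin":0,"jaw":0.348},{"dx":0,"dy":0,"dz":0,"spin":0,"jaw":0.348},{"dx":0,"dy":0,"dz":0,"spin":0,"jaw":0.348}])

```text
clock: 20.62
tcp_pos: [468.8, 161.6, 55.5]
ee_rot: [-3.141, 0.0, 1.544]
force: [-0.2, 0.8, -1.2]
opening: 56.1
grasp_force: 4.9
```

```bash
python3 look.py
```

```text
[468.8 161.6  55.5] [-0.18  0.79 -1.18] 56.1 4.9 20.6167
cup [([327.5, 285.0], 0.51)]
cup_mouth [([328.2, 272.4], 0.82)]
0 [327.7 285. ] 45 [329.9 274.8] 80 [330.9 266.1] 115 [330.8 259.8] 150 [329.7 258.3] [328.  273.5]
```

move_arm(motion=[{"dx":0,"dy":0,"dz":0.2,"spin":0,"jaw":0.348},{"dx":0,"dy":0,"dz":0.2,"spin":0,"jaw":0.348},{"dx":0,"dy":0,"dz":0,"spin":0,"jaw":0.348},{"dx":0,"dy":0,"dz":0,"spin":0,"jaw":0.348}])

```text
clock: 21.1
tcp_pos: [469.2, 161.7, 51.9]
ee_rot: [3.141, -0.0, 1.544]
force: [-0.3, 0.1, 3.1]
opening: 55.9
grasp_force: 4.9
```

move_arm(motion=[{"dx":0,"dy":0,"dz":0.2,"spin":0,"jaw":0.348},{"dx":0,"dy":0,"dz":0.2,"spin":0,"jaw":0.348},{"dx":0,"dy":0,"dz":0,"spin":0,"jaw":0.348},{"dx":0,"dy":0,"dz":0,"spin":0,"jaw":0.348}])

```text
clock: 21.43
tcp_pos: [469.1, 161.7, 47.9]
ee_rot: [3.141, -0.0, 1.544]
force: [-0.6, -0.4, 3.5]
opening: 55.7
grasp_force: 4.8
```

```bash
python3 look.py
```

```text
[469.1 161.7  47.9] [-0.6  -0.4   3.45] 55.75 4.8 21.4333
cup [([328.8, 282.5], 0.68)]
cup_mouth [([329.6, 276.0], 0.56)]
0 [327.6 286.6] 45 [329.8 276.4] 80 [330.8 267.7] 115 [330.7 261.5] 150 [329.6 260. ] [327.9 275.1]
```

move_arm(motion=[{"dx":0,"dy":0,"dz":0,"spin":0,"jaw":0.34},{"dx":0,"dy":0,"dz":0,"spin":0,"jaw":0.32},{"dx":0,"dy":0,"dz":0,"spin":0,"jaw":0.25},{"dx":0,"dy":0,"dz":0,"spin":0,"jaw":0.1},{"dx":0,"dy":0,"dz":0,"spin":0,"jaw":0},{"dx":0,"dy":0,"dz":0,"spin":0,"jaw":0},{"dx":0,"dy":0,"dz":-1,"spin":0,"jaw":0},{"dx":0,"dy":0,"dz":-3,"spin":0,"jaw":0},{"dx":0,"dy":0,"dz":-4,"spin":0,"jaw":0},{"dx":0,"dy":0,"dz":-4,"spin":0,"jaw":0},{"dx":0,"dy":0,"dz":-2,"spin":0,"jaw":0}])

```text
clock: 22.5
tcp_pos: [469.8, 161.8, 192.0]
ee_rot: [3.138, -0.001, 1.544]
force: [1.4, 0.6, 1.1]
opening: 85.5
grasp_force: 0.0
```

```bash
python3 - <<'E'
from h import *
s=bot.snapshot('side');print(bot.get_state()['opening'])
for n in('cup','cup_mouth'):
    print(n,[(np.round(d['centre'],1).tolist(),round(d['score'],2)) for d in bot.place_of('side',n)[:3]])
print(proj(s,[469,150,0]),proj(s,[469,162,53]))
r=[d for d in bot.masks_of('side','cup') if abs(d['centre'][0]-328)<10]
if r: print(r[0]['mask'].sum(),fit([(s,r[0]['mask'])],CUP,(469,150,0.)))
r=bot.masks_of('side','caddy'); print([(d['score'],d['mask'].sum(),d['centre']) for d in r])
if r: print(fit([(s,r[0]['mask'])],CADDY,(455,-235,0.)),fit([(s,r[0]['mask'])],CADDY[:1]+CADDY[2:],(455,-235,0.)))
b=max(r,key=lambda d:d['mask'].sum())['mask'] if r else None
t=bot.snapshot('top'); r=bot.masks_of('top','caddy')
if r: print('top',r[0]['mask'].sum(),fit([(t,r[0]['mask'])],CADDY,(455,-245,0.)))
for n in('grip_bar','button_face','lump_1'):
  for c in('side','top'): 
    print(n,c,[(np.round(d['centre'],1).tolist(),round(d['score'],2),onz(s if c=='side' else t,d['centre'],101 if n!='lump_1' else 4).round()) for d in bot.place_of(c,n)[:3]])
E
```

```text
85.60087690334657
cup [([330.5, 287.2], 0.72)]
cup_mouth [([328.1, 276.6], 0.53)]
[328.33315398 283.18999916] [327.8986756  274.06349792]
232 (array([471.6, 159.4]), np.float64(0.065), np.float64(0.199))
[(0.81, np.int64(670), [354.8, 215.3])]
(array([ 441.6, -240.9]), np.float64(0.09), np.float64(0.422)) (array([ 445.4, -257.9]), np.float64(0.113), np.float64(0.385))
top 1109 (array([ 453.8, -246.8]), np.float64(-0.008), np.float64(0.059))
grip_bar side [([349.3, 204.7], 0.68, array([ 460., -244.])), ([351.1, 228.0], 0.58, array([425., -71.]))]
grip_bar top [([368.0, 220.7], 0.67, array([ 442., -246.]))]
button_face side [([325.5, 256.9], 0.28, array([485., 129.])), ([330.2, 283.8], 0.22, array([441., 262.]))]
button_face top []
lump_1 side []
lump_1 top []
```

move_arm(motion=[{"dx":-2,"dy":-0.04,"dz":0,"spin":0,"jaw":0},{"dx":-3.2,"dy":-0.04,"dz":0,"spin":0,"jaw":0},{"dx":-3.5,"dy":-0.04,"dz":0,"spin":0,"jaw":0},{"dx":-3.5,"dy":-0.04,"dz":0,"spin":0,"jaw":0},{"dx":-3.5,"dy":-0.04,"dz":0,"spin":0,"jaw":0},{"dx":-3.5,"dy":-0.04,"dz":0,"spin":0,"jaw":0},{"dx":-3.5,"dy":-0.04,"dz":0,"spin":0,"jaw":0},{"dx":-3.5,"dy":-0.04,"dz":0,"spin":0,"jaw":0},{"dx":-3.5,"dy":-0.04,"dz":0,"spin":0,"jaw":0},{"dx":-3.5,"dy":-0.04,"dz":0,"spin":0,"jaw":0},{"dx":-3.5,"dy":-0.04,"dz":0,"spin":0,"jaw":0},{"dx":-3.2,"dy":-0.08,"dz":0,"spin":0,"jaw":0}])

```text
clock: 24.15
tcp_pos: [452.5, -239.1, 187.7]
ee_rot: [3.141, 0.0, 1.543]
force: [1.1, -0.7, 0.9]
opening: 85.1
grasp_force: 0.0
```

move_arm(motion=[{"dx":0,"dy":0,"dz":0,"spin":-7,"jaw":0},{"dx":0,"dy":0,"dz":0,"spin":-7,"jaw":0},{"dx":0,"dy":0,"dz":0,"spin":-7,"jaw":0},{"dx":0,"dy":0,"dz":0,"spin":-7,"jaw":0},{"dx":0,"dy":0,"dz":0,"spin":-7,"jaw":0},{"dx":0,"dy":0,"dz":0,"spin":-7,"jaw":0},{"dx":0,"dy":0,"dz":0,"spin":-7,"jaw":0},{"dx":0,"dy":0,"dz":0,"spin":-7,"jaw":0},{"dx":0,"dy":0,"dz":0,"spin":-7,"jaw":0},{"dx":0,"dy":0,"dz":0,"spin":-7,"jaw":0},{"dx":0,"dy":0,"dz":0,"spin":-7,"jaw":0},{"dx":0,"dy":0,"dz":0,"spin":-7,"jaw":0}])

```text
clock: 25.15
tcp_pos: [452.9, -237.0, 187.7]
ee_rot: [3.141, -0.0, 3.016]
force: [0.1, 0.3, -0.6]
opening: 85.4
grasp_force: 0.0
```

```bash
python3 - <<'E'
from h import *
print(bot.get_state()['ee_rot'])
for k in range(3):
    s=bot.snapshot('side')
    for n in('cup','cup_mouth','grip_bar','caddy'):
        print(n,[(np.round(d['centre'],1).tolist(),round(d['score'],2)) for d in bot.place_of('side',n)[:2]],end=' ')
    r=[d for d in bot.masks_of('side','cup') if abs(d['centre'][0]-328)<10]
    if r: print('\ncup',r[0]['mask'].sum(),fit([(s,r[0]['mask'])],CUP,(469,150,0.)))
    r=bot.masks_of('side','caddy'); print([(round(d['score'],2),d['mask'].sum(),d['centre']) for d in r])
    r=[d for d in r if d['mask'].sum()>700]
    if r: print('caddy',fit([(s,r[0]['mask'])],CADDY,(455,-235,0.)))
    r=[d for d in bot.masks_of('side','grip_bar') if d['mask'].sum()<400]
    if r: print('bar',r[0]['mask'].sum(),r[0]['centre'],fit([(s,r[0]['mask'])],CADDY[1:2],(455,-235,0.)))
E
```

```text
[ 3.14146590e+00 -1.53596526e-04  3.01579726e+00]
cup [([327.9, 286.1], 0.72)] cup_mouth [([325.9, 277.9], 0.64)] grip_bar [([352.6, 208.4], 0.56)] caddy [([350.5, 226.7], 0.61), ([348.5, 198.8], 0.16)] 
cup 269 (array([469.3, 162.1]), np.float64(0.051), np.float64(0.1))
[(0.58, np.int64(989), [351.1, 221.7])]
caddy (array([ 451.3, -227.8]), np.float64(-0.023), np.float64(0.046))
bar 208 [351.8, 206.2] (array([ 454.4, -230.8]), np.float64(-0.036), np.float64(0.118))
cup [([329.7, 284.0], 0.84), ([292.9, 359.5], 0.25)] cup_mouth [([324.4, 277.4], 0.72)] grip_bar [([346.7, 207.3], 0.5)] caddy [([350.0, 227.6], 0.72)] 
cup 276 (array([469.4, 161.3]), np.float64(0.045), np.float64(0.085))
[(0.89, np.int64(916), [350.9, 219.7]), (0.5, np.int64(291), [342.3, 191.8])]
caddy (array([ 452.1, -232.7]), np.float64(0.003), np.float64(0.067))
bar 181 [349.2, 207.7] (array([ 453.8, -234.2]), np.float64(0.01), np.float64(0.196))
cup [([328.0, 284.3], 0.55)] cup_mouth [([327.2, 276.1], 0.69)] grip_bar [] caddy [([348.9, 223.0], 0.88)] [(0.67, np.int64(994), [348.9, 223.9])]
caddy (array([ 450.2, -231.2]), np.float64(-0.054), np.float64(0.041))
bar 183 [352.0, 206.5] (array([ 452.7, -233.5]), np.float64(0.036), np.float64(0.187))
```

move_arm(motion=[{"dx":0,"dy":-0.3,"dz":2,"spin":-6,"jaw":0},{"dx":0,"dy":0,"dz":2.5,"spin":0,"jaw":0},{"dx":0,"dy":0,"dz":1,"spin":0,"jaw":0},{"dx":0,"dy":0,"dz":1,"spin":0,"jaw":0},{"dx":0,"dy":0,"dz":0,"spin":0,"jaw":0}])

```text
clock: 26.77
tcp_pos: [451.8, -239.5, 121.2]
ee_rot: [3.14, -0.002, 3.114]
force: [-0.0, 0.4, 0.6]
opening: 85.6
grasp_force: 0.0
```

move_arm(motion=[{"dx":0,"dy":0,"dz":0.6,"spin":0,"jaw":0},{"dx":0,"dy":0,"dz":0.6,"spin":0,"jaw":0},{"dx":0,"dy":0,"dz":0.6,"spin":0,"jaw":0},{"dx":0,"dy":0,"dz":0.7,"spin":0,"jaw":0},{"dx":0,"dy":0,"dz":0,"spin":0,"jaw":0}])

```text
clock: 27.18
tcp_pos: [452.1, -239.7, 96.6]
ee_rot: [3.141, -0.001, 3.114]
force: [-0.6, 0.9, 0.1]
opening: 85.3
grasp_force: 0.0
```

move_arm(motion=[{"dx":0,"dy":0,"dz":0,"spin":0,"jaw":0.2},{"dx":0,"dy":0,"dz":0,"spin":0,"jaw":0.35},{"dx":0,"dy":0,"dz":0,"spin":0,"jaw":0.45},{"dx":0,"dy":0,"dz":0,"spin":0,"jaw":0.52},{"dx":0,"dy":0,"dz":0,"spin":0,"jaw":0.58},{"dx":0,"dy":0,"dz":0,"spin":0,"jaw":0.64},{"dx":0,"dy":0,"dz":0,"spin":0,"jaw":0.8},{"dx":0,"dy":0,"dz":0,"spin":0,"jaw":0.8},{"dx":0,"dy":0,"dz":0,"spin":0,"jaw":0.8},{"dx":0,"dy":0,"dz":0,"spin":0,"jaw":0.8},{"dx":0,"dy":0,"dz":0,"spin":0,"jaw":0.8}], grip_force=50)

```text
clock: 28.1
tcp_pos: [453.0, -240.7, 98.6]
ee_rot: [-3.14, 0.001, 3.114]
force: [-1.5, -3.1, 9.8]
opening: 27.4
grasp_force: 49.2
```

```bash
python3 -c "
from h import *
st=bot.get_state();print(st['tcp_pos'],st['force'],st['torque'],st['opening'],st['grasp_force'])"
```

```text
[ 452.96382699 -240.68718518   98.55479319] [-1.47121845 -3.08603206  9.83232812] [-0.81902027  0.29651452  0.01161633] 27.391568941929155 49.15705293416977
```

move_arm(motion=[{"dx":0,"dy":0,"dz":-0.3,"spin":0,"jaw":0.8},{"dx":0,"dy":0,"dz":-0.5,"spin":0,"jaw":0.8},{"dx":0,"dy":0,"dz":-0.5,"spin":0,"jaw":0.8},{"dx":0,"dy":0,"dz":-0.6,"spin":0,"jaw":0.8},{"dx":0,"dy":0,"dz":-0.6,"spin":0,"jaw":0.8},{"dx":0,"dy":0,"dz":-0.6,"spin":0,"jaw":0.8},{"dx":0,"dy":0,"dz":0,"spin":0,"jaw":0.8}])

```text
clock: 28.68
tcp_pos: [452.7, -240.1, 130.0]
ee_rot: [-3.141, 0.001, 3.115]
force: [-2.0, -1.2, 0.1]
opening: 27.4
grasp_force: 49.7
```

```bash
python3 -c "
from h import *
st=bot.get_state();print(st['tcp_pos'],st['force'],st['torque'],st['opening'],st['grasp_force'])
s=bot.snapshot('side')
print(bot.place_of('side','caddy'),[(d['mask'].sum(),fit([(s,d['mask'])],CADDY[:1]+CADDY[2:],(453,-235,0.))) for d in bot.masks_of('side','caddy')])"
```

```text
[ 452.65562614 -240.0648893   129.98089392] [-1.96598252 -1.24508514  0.122932  ] [-0.51079821  0.2625639   0.01104058] 27.403315231859615 49.741826355457306
[{'centre': [348.8, 225.7], 'score': 0.73}] [(np.int64(1038), (array([ 453. , -234.9]), np.float64(-0.023), np.float64(0.166))), (np.int64(186), (array([448.9, -64. ]), np.float64(-0.44), np.float64(1.0)))]
```

move_arm(motion=[{"dx":0,"dy":0,"dz":-0.5,"spin":0,"jaw":0.8},{"dx":0,"dy":0,"dz":-0.6,"spin":0,"jaw":0.8},{"dx":0,"dy":0,"dz":-0.6,"spin":0,"jaw":0.8},{"dx":0,"dy":0,"dz":-0.6,"spin":0,"jaw":0.8},{"dx":0,"dy":0,"dz":-0.6,"spin":0,"jaw":0.8},{"dx":0,"dy":0,"dz":-0.6,"spin":0,"jaw":0.8},{"dx":0,"dy":0,"dz":-0.6,"spin":0,"jaw":0.8},{"dx":0,"dy":0,"dz":-0.6,"spin":0,"jaw":0.8},{"dx":0,"dy":0,"dz":0,"spin":0,"jaw":0.8}])

```text
clock: 29.58
tcp_pos: [452.7, -240.0, 176.9]
ee_rot: [-3.141, 0.001, 3.115]
force: [-2.4, 0.8, -0.4]
opening: 27.2
grasp_force: 50.5
```

move_arm(motion=[{"dx":0,"dy":0,"dz":-0.4,"spin":0,"jaw":0.8},{"dx":0,"dy":0,"dz":-0.4,"spin":0,"jaw":0.8},{"dx":0,"dy":0,"dz":-0.4,"spin":0,"jaw":0.8},{"dx":0,"dy":0,"dz":-0.4,"spin":0,"jaw":0.8},{"dx":0,"dy":0,"dz":-0.4,"spin":0,"jaw":0.8},{"dx":0,"dy":0,"dz":0,"spin":0,"jaw":0.8}])

```text
clock: 30.08
tcp_pos: [452.7, -240.1, 196.4]
ee_rot: [-3.141, 0.0, 3.114]
force: [0.3, 0.3, -7.3]
opening: 26.8
grasp_force: 51.5
```

```bash
python3 -c "
from h import *
st=bot.get_state();print(st['tcp_pos'],st['force'],st['torque'],st['opening'],st['grasp_force'])"
```

```text
[ 452.67488863 -240.10527194  196.36879808] [ 0.33525725  0.25228348 -7.28743889] [-0.09445693 -0.05583836 -0.01954025] 26.843413823409847 51.484463810920715
```

move_arm(motion=[{"dx":0,"dy":0,"dz":-0.4,"spin":0,"jaw":0.8},{"dx":0,"dy":0,"dz":-0.5,"spin":0,"jaw":0.8},{"dx":0,"dy":0,"dz":-0.6,"spin":0,"jaw":0.8},{"dx":0,"dy":0,"dz":-0.6,"spin":0,"jaw":0.8},{"dx":0,"dy":0,"dz":-0.6,"spin":0,"jaw":0.8},{"dx":0,"dy":0,"dz":-0.4,"spin":0,"jaw":0.8},{"dx":0,"dy":0,"dz":0,"spin":0,"jaw":0.8},{"dx":0,"dy":0,"dz":0,"spin":0,"jaw":0.8},{"dx":0,"dy":0,"dz":0,"spin":0,"jaw":0.8},{"dx":0,"dy":0,"dz":0,"spin":0,"jaw":0.8}])

```text
clock: 30.92
tcp_pos: [452.4, -239.9, 226.5]
ee_rot: [3.141, -0.0, 3.114]
force: [0.1, -1.3, -6.1]
opening: 27.3
grasp_force: 51.5
```

```bash
cat > z.py <<'E'
from h import *
st=bot.get_state();print(st['tcp_pos'],st['force'],st['torque'],st['opening'],st['clock'])
for k in range(3):
    s=bot.snapshot('side')
    for d in bot.masks_of('side','caddy'):
        if d['mask'].sum()<600: continue
        res=[]
        for h in (0,15,30,45,60,75,90):
            H=np.array([0,0,h]); E=np.array([0,0,h+90])
            P=[CADDY[0]+H,CADDY[2]+H]
            f=lambda v:0
            res.append((h,fit([(s,d['mask'])],P,(452.7,-238,-.02))))
        print(d['mask'].sum(),d['centre'],[(h,r[0].tolist(),float(r[2])) for h,r in res])
    print([(n,[(np.round(d['centre'],1).tolist(),round(d['score'],2)) for d in bot.place_of('side',n)[:2]]) for n in('caddy','cup','cup_mouth')])
for h in(0,30,60,75): print(h,proj(s,[452.7,-238,h]))
E
python3 z.py
```

```text
[ 452.3839797  -239.93719498  226.48848994] [ 0.11285676 -1.28694324 -6.13783478] [-0.00623349 -0.00600268  0.02872473] 27.29494805823865 30.9167
1088 [349.7, 211.5] [(0, [458.6, -287.6], 0.229), (15, [456.6, -266.6], 0.226), (30, [453.0, -243.9], 0.227), (45, [449.5, -222.2], 0.232), (60, [447.0, -199.9], 0.241), (75, [443.2, -178.3], 0.252), (90, [440.2, -156.3], 0.266)]
[('caddy', [([349.2, 218.5], 0.86)]), ('cup', [([330.6, 283.4], 0.64)]), ('cup_mouth', [([327.1, 276.2], 0.74), ([325.1, 257.5], 0.63)])]
1034 [351.3, 211.5] [(0, [459.3, -287.1], 0.248), (15, [456.9, -265.3], 0.253), (30, [454.5, -243.8], 0.261), (45, [451.2, -221.5], 0.272), (60, [448.6, -198.6], 0.287), (75, [445.6, -177.5], 0.302), (90, [443.7, -156.9], 0.32)]
[('caddy', [([350.3, 217.5], 0.55)]), ('cup', []), ('cup_mouth', [([327.5, 275.5], 0.81)])]
1226 [348.8, 210.1] [(0, [458.6, -288.4], 0.291), (15, [455.7, -266.1], 0.278), (30, [452.8, -242.4], 0.268), (45, [450.1, -219.7], 0.265), (60, [446.9, -197.9], 0.268), (75, [443.8, -177.0], 0.276), (90, [441.0, -154.5], 0.286)]
[('caddy', [([348.8, 217.3], 0.77)]), ('cup', [([328.7, 284.8], 0.83)]), ('cup_mouth', [([327.0, 279.0], 0.49)])]
0 [349.7192135  225.22438018]
30 [350.01365907 219.5170351 ]
60 [350.31304079 213.7126009 ]
75 [350.46462097 210.77321101]
```

```bash
python3 -c "
from plant import bot
st=bot.get_state();print(st['qd'].round(4),st['force'])
print(bot.sign_off())"
```

```text
[ 0.0001  0.0003  0.0007 -0.0002 -0.0008 -0.0008] [-0.66164517 -0.04135894 -6.74314624]
the job is handed in; nothing more can be done
None
```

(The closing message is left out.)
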